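# Set the brass scale bar against the comparator's sprung spindle

## Task

Pick up the brass scale bar by its black knob and lay it on the bed of the grey bench comparator, one long side flush along the blue fence and its end still clear of the sprung spindle. Then slide it along the fence so that its end pushes the spindle in until the bar is firmly against both red stops, without ramming them, and keep it pressed there: the program finishes while the gripper is still holding the bar against the spring. Leave the glassware, weights and bottles around it where they stand.

Things in the scene. Friction and masses are not known exactly. Their poses are not given: they have to be found in the camera images.
- comparator: Bench comparator fixed to the bench: grey plate 225 x 100 x 10 mm, its upper face (10 mm above the bench) is the slick bed. Origin on the bench under the lane for the bar; x axis along the lane to the spindle, y to the fence, z up. Plate spans x -105 to 120, y -55 to 45 mm. Black head 40 x 56 mm at x 80 to 120 mm, top 46 mm above the bench.
- fence (a point): Middle of the blue fence's inner face, at its top: comparator x = -17, y = 15, z = 22 mm. The fence is straight, parallel to the comparator's x axis, from x = -100 to 65 mm, 14 mm wide and 12 mm high above the bed. Bed and fence are slick sliding faces (friction about 0.2).
- seat (a point): Point on the bed where the bar's origin (centre of its underside) is when the bar lies flush to the fence and against both stops: comparator x = 10, y = 0, z = 10 mm. Flush but still clear of the spindle, the bar's origin is at y = 0 and x below -2 mm.
- stops: Two fixed red stop lugs on the head, one either side of the spindle (each 7 mm wide, 16 mm high, centred at y = -10.5 and 10.5 mm of the comparator). Origin midway between them, in the plane of their faces, which face the bar: comparator x = 70 mm, 18 mm above the bench.
- spindle (a joint): Travel of the sprung steel spindle (8 mm round rod, on the centre line of the lane, 19 mm above the bench): 0 out, grows as it is pushed in towards the head, in m. It takes 3 N to start, 0.3 N more per mm; at 0.012 m (6.6 N) its end is level with the red stops, so the bar meets them. Springs back when let go.
- spindle_tip (a point): Centre of the spindle's end face; with the spindle out it lies at comparator x = 58 mm, 12 mm in front of the faces of the stops.
- bar: Loose brass scale bar 120 x 30 x 18 mm (x, y, z) with black graduation lines on top and a black round knob in the middle; about 0.3 kg. Origin at the centre of its underside, x along its length, z up. It is the same either way round. Starts flat on the bench.
- knob (a point): Grip point on the axis of the bar's knob, 42 mm above the bar's underside. The knob is an upright cylinder 24 mm across and 36 mm tall, from 18 to 54 mm above the underside.
- vial: Small white-capped glass vial, 24 mm across, 50 mm tall, beside the comparator; origin at its foot. Leave it.
- weight_large: Brass weight with a small head, 32 mm across, 44 mm tall, beside the comparator; origin at its foot. Leave it.
- weight_small: Steel weight, 24 mm across, 34 mm tall; origin at its foot. Leave it.
- amber_jar: Amber jar with black cap, 48 mm across, 75 mm tall; origin at its foot. Leave it.
- beaker: Glass beaker, 68 mm across, 85 mm tall; origin at its foot. Leave it.
- dish: White dish, 90 mm across, 15 mm tall; origin at its foot. Leave it.
- reagent: White reagent bottle with blue cap, 64 mm across, 150 mm tall; origin at its foot. Leave it.
Things that resemble listed ones, but are neither listed nor needed, are in the scene too. There is more than one size of the bar; the job needs the smallest.

How it is judged:
By the outcome, as a careful person would: the job done as asked, in the order asked, and still so for the second after the job is handed in, while the arm keeps its last pose, push and grip.
It also fails if it takes over 54 s, if anything falls off the work surface, if the arm or the gripper's body presses on something with over 40 N, if the wrist force passes 120 N, or if a joint passes its speed limit or range.

## Robot

A 6-joint arm with a two-finger parallel gripper is mounted at the origin on the work surface. World frame = base frame: x ahead of the robot, y to its left, z up, the work surface at z = 0. Lengths are in m, angles in rad, forces in N, time in s.
With the tool pointing down it reaches from about 0.25 to 0.725 m from the base axis. Payload 4 kg.
Tool frame: the origin (TCP) lies midway between the tips of the shut fingers; the grasp point (between the pads) lies 19 mm behind it; z points along the fingers, y is the line along which they close (so a half turn about z gives the same grasp; the last joint's range is limited). The gripper opens to 85 mm and grips with 20 to 120 N. Pads are 22 mm wide; open, the fingers measure 114 mm over their backs; the gripper's body (76 mm by 85 mm) begins 54 mm behind the grasp point. The pads swing forward as they close: fully open they stand 13 mm farther back than shut.
Start: joints at [1.11, 0.241, 0.005, 1.335, 0, 1.571], TCP at [0.222, 0.448, 0.231] pointing down, gripper open.
Joint ranges: [-2.72, 2.72], [-1.05, 1.87], [-1.09, 1.28], [-1.99, 2.15], [-1.42, 1.44], [-3.14, 3.14]. Speed limits (rad/s): [2.79, 2.79, 3.14, 3.14, 3.14, 3.14].

## Interface

Orientations are given as a unit quaternion [x, y, z, w].
In Python, from workcell import get_obs, camera, job_done, silhouettes gives the robot as it stands. The module is installed in compiled form; this text tells all that it offers.
- The arm moves only by the tool drive_tool, never from a script. Its argument "increments" is a list of rows, each a list of 3 entries, a list of its own where there are three numbers: the shift along the world's x, y, z in mm, then the turn, a rotation vector about the world's x, y, z in degrees, then the opening, from 0 (shut) to 1 (fully open). A call has 1 to 8 rows; each row shifts and turns the commanded pose from where the row before left it; what a row does not reach is not made up. A row lasts 1/12 s, in which the tool goes at most 41.7 mm and 7.16 degrees, less where a joint would pass 70% of its speed; a pose out of reach is approached as far as the arm can. A call is refused whole if a number of a shift passes 41.7 or a number of a turn 7.16, either way. A call with a gripper value outside its range is refused whole. The fingers move at their own pace and stop on an object; the grip force is fixed at half the most. Time passes only in rows, so rows that do not move let the fingers close. It gives the time, the measured TCP pose, the force, the opening and the grip force at its end, in the units of the state.
- get_obs(): the state, without advancing time (a new reading comes with each control period).
- camera(name): name is "scene" or "top" or "wrist"; returns a dict with "image" (420x560x3 uint8, red, green, blue), "K" (3x3 intrinsics, pixels), "view" (4x4, takes a point from world to camera coordinates). Camera axes: x right, y down, z forward; pixel columns grow to the right and rows downward; lengths in m; the calibration is good to about 2 mm. A picture is of the moment at which its call begins. There is no depth.
- job_done(): hands the job in; it is judged then, once.
Trained networks look in a picture, given as the dict that the camera call returned (one of the last four; its "shot" number tells which), for a name from the list of things; names that differ only in an ending like _2 or _b are one class to them, and where a whole thing is asked for, a point or a joint stands for the part that bears it (a point fixed in the world has none). Each returns a list of dicts, best first, with "conf" (0 to 1); they miss things now and then, are a little off and sometimes report something else, mostly with a low value. They report only what shows in the picture. A call takes as long as a camera call. They do not tell look-alikes from the thing itself.
- silhouettes(query, picture): "region" (420x560 bool, what is visible of it) and "bbox" ([left, top, right, bottom] in pixels, round what is visible of it).
The state is a dict: "clock": time; "joint_pos": joint angles; "joint_vel": joint speeds; "tau": joint torques, N m; "eef_pos": TCP position; "tool_rot": TCP orientation; "ft_force": force on the tool from outside, world axes, zero at the start; "ft_torque": the same for the moment, N m; "grip_width": finger opening in m; "grasp_force": force on a finger pad.
Only numpy, scipy, OpenCV 4.12 (cv2) and the standard library are available. Lean on these libraries where they do the work, as an engineer would, in place of code of your own. Each camera call takes 0.05 s, during which the arm holds its last target. There are 200 camera calls.

## Working session

There is one attempt and no reset: what is moved stays moved. The work goes in short steps, Python scripts to look and compute and a tool call to move; the robot and the scene stay as the last step left them, time stands still between calls to the robot, and variables do not carry over. Pictures are saved under pics/ and viewed, at most 10 in all, crops included, and the job is handed in when it is done.

Besides the shell and the picture viewer there is one more tool, called as name(argument=value, ...) on one line, values as JSON. drive_tool: Moves the arm, as the interface text tells. Its arguments: {"type":"object","properties":{"increments":{"type":"array"}},"required":["increments"]}

```bash
mkdir -p pics; cat > h.py <<'E'
import numpy as np, cv2
from workcell import get_obs, camera, job_done, silhouettes
def ray(c,u,v):
    V=c["view"];R=V[:3,:3];t=V[:3,3]
    o=-R.T@t;d=R.T@np.linalg.inv(c["K"])@np.array([u,v,1.]);return o,d
def at_z(c,u,v,z):
    o,d=ray(c,u,v);return o+d*(z-o[2])/d[2]
def proj(c,p):
    q=c["view"][:3,:3]@np.asarray(p,float)+c["view"][:3,3];q=c["K"]@q;return q[:2]/q[2]
def save(c,n): cv2.imwrite("pics/"+n,c["image"][:,:,::-1])
E
python3 - <<'E'
from h import *
o=get_obs();print(o["clock"],o["eef_pos"],o["tool_rot"],o["grip_width"])
t=camera("top");s=camera("scene");save(t,"t0.png");save(s,"s0.png")
np.save("t0.npy",t,allow_pickle=True)
for n in ["bar","comparator","stops"]:
  for d in silhouettes(n,t): print(n,round(d["conf"],2),d["bbox"],d["region"].sum())
print(ray(t,280,210))
E
```

```text
0.0 [0.22206168 0.4472839  0.23043796] [ 2.28379490e-01  9.73571657e-01 -9.88972382e-04 -2.43564901e-04] 0.08549717345723842
bar 0.77 [323.3, 274.3, 385.3, 299.2] 1034
bar 0.74 [423.7, 228.8, 488.3, 269.7] 1127
bar 0.56 [359.4, 199.6, 399.6, 239.3] 550
comparator 0.79 [230.9, 168.4, 264.9, 256.3] 3080
(array([0.47510924, 0.06818693, 1.02702825]), array([ 0.12253888,  0.0073351 , -0.99249417]))
```

View pics/t0.png

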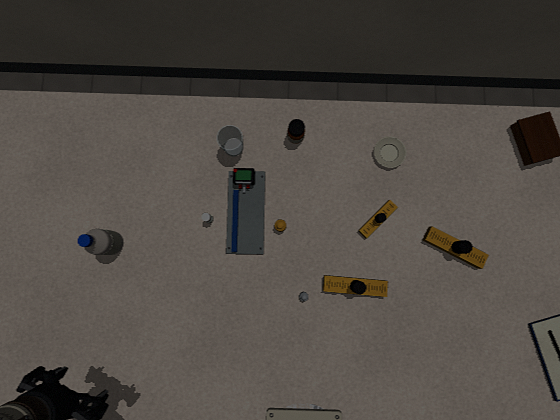

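View pics/s0.png

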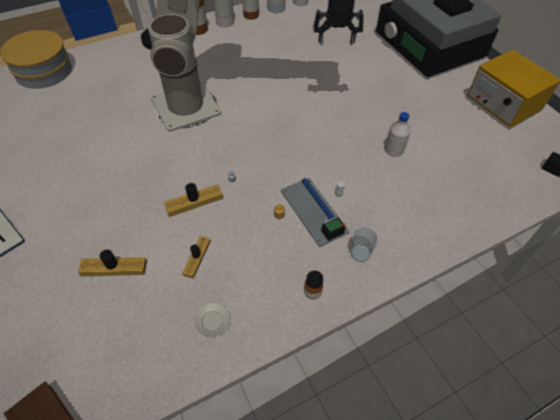

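The top view shows the comparator at (247,212), head up and blue fence on its left. The smallest bar is at (378,219), and two longer bars are at (355,287) and (456,247). Next I'll get rough poses, then refine them with the wrist camera.

```bash
python3 - <<'E'
from h import *
t=camera("top")
for n in ["bar","comparator","vial","weight_large","weight_small","beaker"]:
  for d in silhouettes(n,t):
    if n not in("bar","comparator"):
      b=d["bbox"];print(n,round(d["conf"],2),at_z(t,(b[0]+b[2])/2,(b[1]+b[3])/2,.02).round(3));continue
    z=.018 if n=="bar" else .01
    ys,xs=np.nonzero(d["region"]);P=np.array([at_z(t,u,v,z)[:2] for u,v in zip(xs,ys)])*1000
    r=cv2.minAreaRect(P.astype(np.float32));print(n,round(d["conf"],2),r)
im=t["image"].astype(int);m=(im[...,2]>im[...,0]+40)&(im[...,2]>im[...,1]+25)
m[:, :222]=0;m[:,270:]=0
ys,xs=np.nonzero(m);P=np.array([at_z(t,u,v,.022)[:2] for u,v in zip(xs,ys)])*1000
print(cv2.minAreaRect(P.astype(np.float32)))
w=camera("wrist");save(w,"w0.png");V=w["view"];o=get_obs()
print(-V[:3,:3].T@V[:3,3]-o["eef_pos"],V[:3,:3].T)
print(w["K"])
E
```

```text
bar 0.88 ((406.82794189453125, -126.75276947021484), (168.6270294189453, 47.16777420043945), 87.69649505615234)
bar 0.78 ((518.0408325195312, -394.6732177734375), (171.86231994628906, 53.962013244628906), 63.31867218017578)
bar 0.61 ((376.1783752441406, 6.028641223907471), (20.421733856201172, 20.88117790222168), 1.6996545791625977)
bar 0.57 ((583.8301391601562, -185.69097900390625), (27.87311553955078, 117.43710327148438), 45.93231201171875)
bar 0.17 ((788.9359130859375, 214.86940002441406), (87.57003784179688, 68.16194915771484), 46.24717712402344)
comparator 0.71 ((597.9302978515625, 167.42344665527344), (231.12461853027344, 100.7815170288086), 1.3252787590026855)
comparator 0.18 ((375.393310546875, 5.553512096405029), (20.58326530456543, 21.011333465576172), 1.699625849723816)
vial 0.75 [0.596 0.168 0.02 ]
weight_small 0.49 [0.37  0.007 0.02 ]
beaker 0.61 [0.555 0.07  0.02 ]
beaker 0.57 [0.788 0.218 0.02 ]
beaker 0.35 [ 0.585 -0.193  0.02 ]
((568.1658325195312, 195.44403076171875), (162.62135314941406, 11.1431884765625), 1.0274865627288818)
[-0.06757385  0.03238347  0.14305715] [[ 4.45783788e-01  8.54340823e-01  2.67167684e-01]
 [ 8.95140667e-01 -4.25473391e-01 -1.33024735e-01]
 [ 2.42793551e-05  2.98452929e-01 -9.54424354e-01]]
[[317.28688337   0.         283.17726724]
 [  0.         317.28688337 212.05627325]
 [  0.           0.           1.        ]]
```

drive_tool(increments=[[[18,-32,-1.5],[0,0,-5.4],1],[[18,-32,-1.5],[0,0,-5.4],1],[[18,-32,-1.5],[0,0,-5.4],1],[[18,-32,-1.5],[0,0,-5.4],1],[[18,-32,-1.5],[0,0,-5.4],1],[[18,-32,-1.5],[0,0,-5.4],1],[[18,-32,-1.5],[0,0,-5.4],1],[[18,-32,-1.5],[0,0,-5.4],1]])

```text
clock: 1.32
eef_pos: [0.3669, 0.1903, 0.2196]
tool_rot: [0.573, 0.82, 0.0, 0.0]
ft_force: [0.0, 0.4, 0.6]
grip_width: 0.0854
grasp_force: 0.0
```

drive_tool(increments=[[[18,-32,-1.5],[0,0,-5.4],1],[[18,-32,-1.5],[0,0,-5.4],1],[[18,-32,-1.5],[0,0,-5.4],1],[[18,-32,-1.5],[0,0,-5.4],1],[[18,-32,-1.5],[0,0,-5.4],1],[[18,-32,-1.5],[0,0,-5.4],1],[[18,-32,-1.5],[0,0,-5.4],1],[[18,-32,-1.5],[0,0,-5.4],1]])

```text
clock: 1.98
eef_pos: [0.511, -0.066, 0.2074]
tool_rot: [0.834, 0.551, 0.0, 0.0]
ft_force: [-0.7, 0.8, -0.6]
grip_width: 0.0855
grasp_force: 0.0
```

drive_tool(increments=[[[18,-32,-1.5],[0,0,-5.4],1],[[18,-32,-1.5],[0,0,-5.4],1],[[18,-32,-1.5],[0,0,-5.4],1],[[18,-30,-1.5],[0,0,-5.4],1],[[0,0,0],[0,0,0],1]])

```text
clock: 2.4
eef_pos: [0.5844, -0.1958, 0.1992]
tool_rot: [0.923, 0.384, -0.0, 0.001]
ft_force: [0.2, 0.1, 0.0]
grip_width: 0.0852
grasp_force: 0.0
```

```bash
cat > m.py <<'E'
from h import *
import sys
w=camera("wrist");save(w,sys.argv[1]);o=get_obs();np.save("w.npy",w,allow_pickle=True)
from scipy.spatial.transform import Rotation as Ro
y=Ro.from_quat(o["tool_rot"]).as_matrix()
print("clock",o["clock"],"tcp",(o["eef_pos"]*1000).round(1),"yaw_y",np.degrees(np.arctan2(y[1,1],y[0,1])).round(2),"z",y[:,2].round(4),"F",o["ft_force"].round(1),"w",o["grip_width"].round(4),o["grasp_force"])
E
python3 m.py w1.png; python3 - <<'E'
E
```

```text
Traceback (most recent call last):
  File "m.py", line 6, in <module>
    print("clock",o["clock"],"tcp",(o["eef_pos"]*1000).round(1),"yaw_y",np.degrees(np.arctan2(y[1,1],y[0,1])).round(2),"z",y[:,2].round(4),"F",o["ft_force"].round(1),"w",o["grip_width"].round(4),o["grasp_force"])
                                                                                                                                                                          ^^^^^^^^^^^^^^^^^^^^^
AttributeError: 'float' object has no attribute 'round'
```

View pics/w1.png

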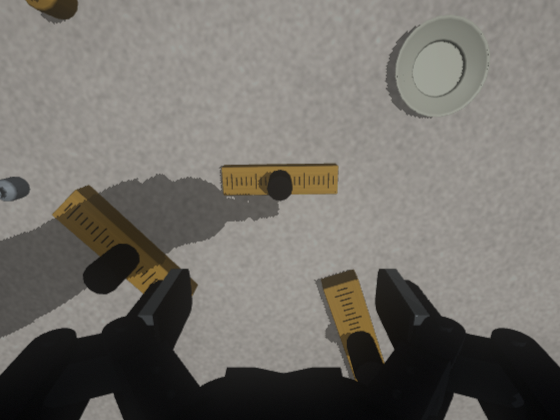

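The small bar is centred at (280,180), lies nearly horizontal in the image, and its knob top is around (279,180). I'll fit it with the silhouette network.

```bash
sed -i 's/o\["grip_width"\].round(4)/round(o["grip_width"],4)/' m.py; cat > bar.py <<'E'
from m import *
for d in silhouettes("bar",w):
    m=d["region"].astype(np.uint8);ys,xs=np.nonzero(m)
    if m[:,:].sum()<500: continue
    # brass pixels of top face
    im=w["image"].astype(int)
    P=np.array([at_z(w,u,v,ZT)[:2] for u,v in zip(xs,ys)])*1000 if (ZT:=float(sys.argv[2])) else 0
    r=cv2.minAreaRect(P.astype(np.float32));b=d["bbox"]
    print(round(d["conf"],2),np.round(b),np.round(r[0],1),np.round(r[1],1),round(r[2],1))
E
python3 bar.py w2.png 0.018
python3 - <<'E'
from h import *
w=np.load("w.npy",allow_pickle=True).item()
# top corners guess by eye and knob top
im=w["image"].astype(int)
for u,v in [(222,168),(338,166),(338,193),(222,195)]: print(at_z(w,u,v,.018).round(4))
k=(im.max(2)<45);k=k.astype(np.uint8)
n,l,s,c=cv2.connectedComponentsWithStats(k[150:215,230:330].copy());print(s[1:],c[1:])
for r in range(160,204,3): print(r,"".join("#" if im[r,x].max()<45 else "o" if im[r,x,0]>im[r,x,2]+40 else "." for x in range(215,345)))
E
```

```text
clock 2.5 tcp [ 582.2 -191.3  200.1] yaw_y -44.5 z [-1.7e-03  9.0e-04 -1.0e+00] F [-0.6 -0.3  0.1] w 0.085 0.0
0.92 [326. 270. 385. 385.] [ 523.3 -384.8] [165.2  43.9] 63.5
0.65 [227. 166. 340. 204.] [ 588.  -190.2] [ 38.2 119.7] 45.3
0.57 [ 56. 186. 197. 296.] [ 392.2 -126.5] [167.6  97.6] 86.5
[ 0.5545 -0.1345  0.018 ]
[ 0.6406 -0.2168  0.018 ]
[ 0.6216 -0.238   0.018 ]
[ 0.5333 -0.1537  0.018 ]
[[ 41  21  24  30 554]] [[52.58483755 35.90433213]]
160 ..................................................................................................................................
163 ..................................................................................................................................
166 ..................................................................................................................................
169 ..........ooooooooooooooooooooooooooooooooooooooooooooooooooooooooooooooooooooooooooooooooooooooooooooooooooooooooooooooooooooo...
172 ..........oooooooooooooooooooooooooooooooooooooooooooooooooooo.##########.ooooooooooooooooooooooooooooo
[... 677 characters left out ...]
ooooooooooo.ooooooooo....
190 ............ooooooooooooooooooooooooooooooooooooooooooo.########################.ooooooooooooooooooooooooooooooooooooooooooooo....
193 ............ooooooooooooooooooooooooooooooooooooooooooo..######################.ooooooooooooooooooooooooooooooooooooooooooooo.....
196 ...........................................................##################.....................................................
199 ..............................................................############........................................................
202 ..................................................................................................................................
```

```bash
python3 - <<'E'
from h import *
w=np.load("w.npy",allow_pickle=True).item()
im=w["image"].astype(int);br=(im[...,0]>im[...,2]+40)
for r in (166,167,168,194,195,196): x=np.nonzero(br[r,215:345])[0]+215; print(r,x[[0,-1]] if len(x) else x, im[r,250],im[r,325])
print(at_z(w,282.5,189,.054))
C=[at_z(w,*p,.018) for p in [(224.5,168),(340.5,166.5),(339.5,194),(226.5,195.5)]];C=np.array(C)
print(C.mean(0),np.linalg.norm(C-np.roll(C,1,0),axis=1))
for a,b in((0,1),(3,2)):d=C[b]-C[a];print(np.degrees(np.arctan2(d[1],d[0])))
# model reprojection
c=C.mean(0);print("knob base/top pix",proj(w,[c[0],c[1],.018]),proj(w,[c[0],c[1],.054]))
E
```

```text
166 [] [67 56 38] [76 64 42]
167 [229 340] [101  82  48] [119  97  54]
168 [225 341] [139 111  60] [151 122  65]
194 [227 339] [136 109  57] [138 114  68]
195 [249 266] [113  94  57] [143 132 111]
196 [] [82 77 70] [154 149 143]
[ 0.58910668 -0.1879652   0.054     ]
[ 0.58915977 -0.18813787  0.018     ] [0.02911124 0.11905525 0.02903082 0.11905721]
-43.96137018478951
-43.92266144336439
knob base/top pix [282.71498925 181.1807229 ] [282.67095817 189.08947757]
```

drive_tool(increments=[[[3.5,2,-35],[0,0,0.6],1],[[3.4,1.3,-35],[0,0,0],1],[[0,0,-35],[0,0,0],1],[[0,0,-32],[0,0,0],1],[[0,0,-20],[0,0,0],1],[[0,0,-20],[0,0,0],1],[[0,0,0],[0,0,0],1]])

```text
clock: 3.13
eef_pos: [0.5853, -0.184, 0.0203]
tool_rot: [0.919, 0.394, -0.003, -0.003]
ft_force: [-0.8, -0.0, 0.2]
grip_width: 0.0851
grasp_force: 0.0
```

drive_tool(increments=[[[0,0,0],[0,0,0],0.2],[[0,0,0],[0,0,0],0],[[0,0,0],[0,0,0],0],[[0,0,0],[0,0,0],0],[[0,0,0],[0,0,0],0],[[0,0,0],[0,0,0],0],[[0,0,0],[0,0,0],0],[[0,0,0],[0,0,0],0]])

```text
clock: 3.8
eef_pos: [0.5902, -0.187, 0.0261]
tool_rot: [0.92, 0.392, 0.001, 0.001]
ft_force: [-1.8, 1.2, 5.8]
grip_width: 0.0213
grasp_force: 58.9
```

drive_tool(increments=[[[0,0,10],[0,0,0],0],[[0,0,20],[0,0,0],0],[[0,0,35],[0,0,0],0],[[0,0,30],[0,0,0],0],[[0,0,0],[0,0,0],0],[[0,0,0],[0,0,0],0]])

```text
clock: 4.3
eef_pos: [0.5906, -0.1875, 0.1218]
tool_rot: [0.92, 0.392, 0.002, 0.002]
ft_force: [0.6, 0.0, -4.4]
grip_width: 0.0214
grasp_force: 59.4
```

```bash
python3 m.py w3.png
```

```text
clock 4.35 tcp [ 589.  -186.9  119.5] yaw_y -43.81 z [ 2.e-04 -1.e-04 -1.e+00] F [ 0.2  0.8 -3.9] w 0.0213 59.44532811641693
```

View pics/w3.png

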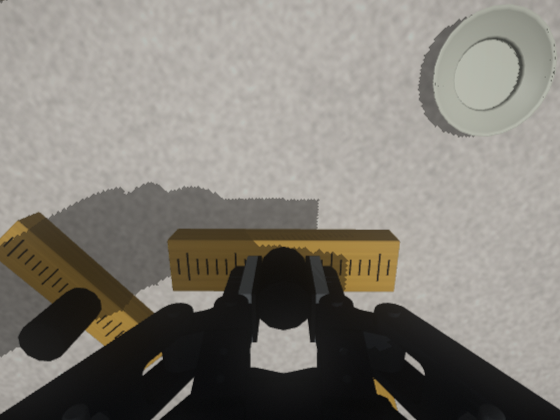

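The wrist view shows the knob centred between the pads at (285,290). The bar is lifted and level, with its top face from (169,240) to (398,291). Moving to hover over the comparator.

```bash
cat > hand.py <<'E'
from h import *
from scipy.spatial.transform import Rotation as Ro
w=np.load("w.npy",allow_pickle=True).item();o=get_obs()
im=w["image"].astype(int);g=im[...,0]-im[...,2]
# end edges at rows 255..285 and horizontal edges by columns away from the knob
print([ (r,np.nonzero(im[r,140:230,0]-im[r,140:230,2]>35)[0][0]+140, np.nonzero(im[r,350:430,0]-im[r,350:430,2]>35)[0][-1]+350) for r in (243,248,255,262,270,278,286)])
for c in (190,215,370,390):
    print(c,[(r,tuple(im[r,c])) for r in (236,237,238,239,240,241,242)],[(r,tuple(im[r,c])) for r in (289,290,291,292,293)])
E
python3 hand.py
```

```text
[(243, np.int64(168), np.int64(399)), (248, np.int64(168), np.int64(399)), (255, np.int64(169), np.int64(398)), (262, np.int64(170), np.int64(397)), (270, np.int64(171), np.int64(396)), (278, np.int64(172), np.int64(395)), (286, np.int64(173), np.int64(394))]
190 [(236, (np.int64(71), np.int64(58), np.int64(35))), (237, (np.int64(70), np.int64(57), np.int64(34))), (238, (np.int64(70), np.int64(57), np.int64(34))), (239, (np.int64(75), np.int64(61), np.int64(35))), (240, (np.int64(87), np.int64(70), np.int64(39))), (241, (np.int64(97), np.int64(77), np.int64(42))), (242, (np.int64(98), np.int64(78), np.int64(42)))] [(289, (np.int64(91), np.int64(72), np.int64(39))), (290, (np.int64(109), np.int64(95), np.int64(69))), (291, (np.int64(152), np.int64(147), np.int64(134))), (292, (np.int64(179), np.int64(175), np.int64(169))), (293, (np.int64(178), np.int64(174), np.int64(168)))]
215 [(236, (np.int64(70), np.int64(57), np.int64(33))), (237, (np.int64(70), np.int64(57), np.int64(33))), (238, (np.int64(69), np.int64(56), np.int64(32))), (239, (np.int64(73), np.int64(59), np.int64(33))), (24
[... 985 characters left out ...]
64(148))), (293, (np.int64(176), np.int64(171), np.int64(165)))]
390 [(236, (np.int64(82), np.int64(70), np.int64(47))), (237, (np.int64(83), np.int64(70), np.int64(47))), (238, (np.int64(83), np.int64(69), np.int64(48))), (239, (np.int64(83), np.int64(69), np.int64(47))), (240, (np.int64(109), np.int64(89), np.int64(54))), (241, (np.int64(147), np.int64(119), np.int64(66))), (242, (np.int64(165), np.int64(134), np.int64(72)))] [(289, (np.int64(162), np.int64(130), np.int64(67))), (290, (np.int64(162), np.int64(130), np.int64(67))), (291, (np.int64(162), np.int64(141), np.int64(104))), (292, (np.int64(171), np.int64(164), np.int64(153))), (293, (np.int64(181), np.int64(177), np.int64(170)))]
```

drive_tool(increments=[[[-2,30,0],[0,0,4.5],0],[[-2,36,0],[0,0,4.5],0],[[-2,36,0],[0,0,4.5],0],[[-2,36,0],[0,0,4.5],0],[[-2,36,0],[0,0,4.5],0],[[-2,36,0],[0,0,4.5],0],[[-2,36,0],[0,0,4.5],0],[[-2,36,0],[0,0,4.5],0]])

```text
clock: 5.02
eef_pos: [0.5708, 0.0964, 0.1167]
tool_rot: [0.752, 0.659, -0.002, -0.001]
ft_force: [0.6, -0.2, -2.7]
grip_width: 0.0209
grasp_force: 59.5
```

drive_tool(increments=[[[0,36,0],[0,0,4.5],0],[[0,30,0],[0,0,4.3],0],[[0,12,0],[0,0,0],0],[[0,0,0],[0,0,0],0],[[0,0,0],[0,0,0],0]])

```text
clock: 5.43
eef_pos: [0.5717, 0.173, 0.1172]
tool_rot: [0.701, 0.714, -0.002, -0.001]
ft_force: [0.3, -1.2, -4.1]
grip_width: 0.0214
grasp_force: 59.5
```

```bash
python3 m.py w4.png
```

```text
clock 5.4833 tcp [572.  172.2 117.6] yaw_y 0.96 z [-0.0035 -0.0019 -1.    ] F [ 0.7 -0.5 -3.1] w 0.021 59.54648315906525
```

View pics/w4.png

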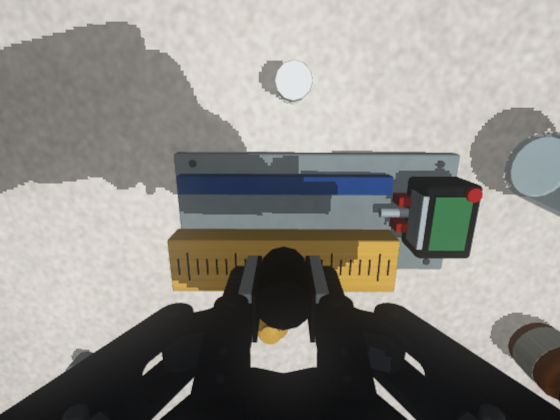

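The wrist view shows the bar held over the comparator. The fence strip spans (178,176) to (393,194), the spindle tip is at (380,212), the red stops are near (403,200) and (403,222), and the plate's corner is at (175,154).

```bash
cat > fit.py <<'E'
from h import *
w=np.load("w.npy",allow_pickle=True).item();im=w["image"].astype(int)
blue=(im[...,2]>im[...,0]+25)&(im[...,2]>im[...,1]+12)
blue[:165]=0;blue[215:]=0;blue[:,400:]=0
lo=[];hi=[]
for c in range(185,390,5):
    r=np.nonzero(blue[:,c])[0];lo.append((c,r[-1]+.5));hi.append((c,r[0]-.5))
lo=np.array(lo);hi=np.array(hi)
f=lambda a:np.polyfit(a[:,0],a[:,1],1,w=None)
pl,ph=f(lo),f(hi);print("low line",pl,np.std(lo[:,1]-np.polyval(pl,lo[:,0])),"hi",ph)
L=[];Rr=[]
for r in (180,184,188,191):
    x=np.nonzero(blue[r])[0];L.append(x[0]);Rr.append(x[-1])
print("ends",L,Rr)
for c in (250,330): print(c,[tuple(map(int,im[r,c])) for r in range(172,198,2)])
for z in (.022,):
    a=at_z(w,185,np.polyval(pl,185),z);b=at_z(w,388,np.polyval(pl,388),z);d=b-a
    print("inner top edge",a.round(4),b.round(4),"yaw",np.degrees(np.arctan2(d[1],d[0])).round(2))
    print("ends",at_z(w,L[3]-.5,191,z).round(4),at_z(w,Rr[3]+.5,191,z).round(4))
print("tip",at_z(w,379.5,212,.019).round(4))
# bar in hand: PnP of its top corners
y=lambda c:(im[:,c,0]-im[:,c,2])
obj=np.array([[-60,15,18],[60,15,18],[60,-15,18],[-60,-15,18]],float)
px=np.array([[167.5,240.2],[399.3,240.2],[394.3,290.8],[173.5,290.8]])
ok,rv,tv=cv2.solvePnP(obj,px,w["K"],None);Rb=cv2.Rodrigues(rv)[0]
V=w["view"];Rw=V[:3,:3].T@Rb;p=V[:3,:3].T@(tv[:,0]/1000-V[:3,3])
o=get_obs();print("bar origin-tcp mm",((p-o["eef_pos"])*1000).round(1),"yaw",np.degrees(np.arctan2(Rw[1,0],Rw[0,0])).round(2),"z",Rw[:,2].round(3))
for h in (-.020,-.0235,-.026):
  C=np.array([at_z(w,*q,o["eef_pos"][2]+h+.018) for q in px]);print(h,((C.mean(0)-o["eef_pos"])*1000).round(1),(np.linalg.norm(C-np.roll(C,1,0),axis=1)*1000).round(1))
E
python3 fit.py
```

```text
low line [1.04181185e-02 1.91555226e+02] 0.28799232070061637 hi [4.18118467e-04 1.75356446e+02]
ends [np.int64(177), np.int64(177), np.int64(177), np.int64(178)] [np.int64(393), np.int64(392), np.int64(392), np.int64(392)]
250 [(79, 87, 88), (40, 49, 63), (34, 44, 65), (36, 49, 77), (35, 48, 77), (35, 48, 77), (34, 48, 77), (34, 48, 78), (34, 48, 79), (33, 48, 78), (34, 48, 77), (48, 60, 80), (76, 82, 84)]
330 [(82, 89, 91), (57, 65, 75), (41, 53, 79), (50, 77, 135), (50, 77, 134), (40, 52, 80), (40, 53, 81), (37, 50, 79), (38, 51, 79), (39, 51, 80), (38, 52, 80), (45, 57, 81), (77, 83, 86)]
inner top edge [0.4957 0.1868 0.022 ] [0.6527 0.1879 0.022 ] yaw 0.4
ends [0.4901 0.1887 0.022 ] [0.6557 0.1916 0.022 ]
tip [0.6485 0.1736 0.019 ]
bar origin-tcp mm [  0.3  -2.1 -27.6] yaw 1.34 z [-0.009 -0.002  1.   ]
-0.02 [ 0.3  1.7 -2. ] [ 28.3 113.8  28.2 114.3]
-0.0235 [ 0.3 -0.1 -5.5] [ 29.  116.6  28.9 117.1]
-0.026 [ 0.3 -1.4 -8. ] [ 29.5 118.6  29.4 119.1]
```

drive_tool(increments=[[[0,-2,-25],[0,0,0],0],[[0,0,-25],[0,0,0],0],[[0,0,-15],[0,0,0],0],[[0,0,-8],[0,0,0],0],[[0,0,0],[0,0,0],0],[[0,0,0],[0,0,0],0],[[0,0,0],[0,0,0],0]])

```text
clock: 6.07
eef_pos: [0.5744, 0.1708, 0.0476]
tool_rot: [0.701, 0.713, 0.001, 0.001]
ft_force: [0.3, 0.5, -2.6]
grip_width: 0.0214
grasp_force: 59.7
```

```bash
python3 m.py w5.png
```

```text
clock 6.1167 tcp [574.6 171.1  47.9] yaw_y 0.95 z [ 2.8e-03  8.0e-04 -1.0e+00] F [-0.4 -0.  -2.3] w 0.0213 59.703102707862854
```

View pics/w5.png

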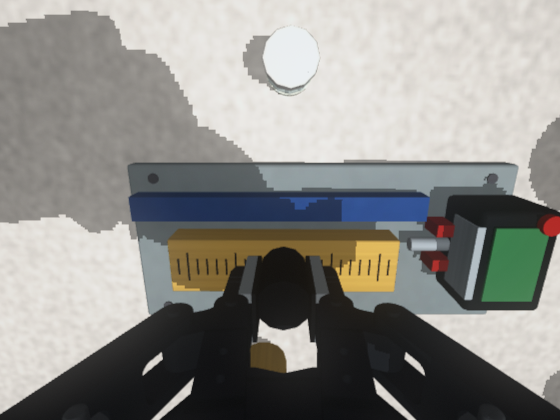

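The bar is still about 12 mm above the bed and parallel to the fence. The fence's inner edge is near row 221, the bar's near edge at row 240, and the spindle tip at (411,243). Now I'll work out the gap.

```bash
cat > gap.py <<'E'
from h import *
w=np.load("w.npy",allow_pickle=True).item();o=get_obs();im=w["image"].astype(int)
cols=[145,160,350,380,410]
for c in cols:
    b=im[200:236,c,2]-im[200:236,c,0];r=200+np.nonzero(b>25)[0]
    print(c,r[[0,-1]],at_z(w,c,r[-1]+.5,.022).round(4)[:2],end=" | ")
print("\ntip",at_z(w,410,243.5,.019).round(4))
zt=.0465-.026+.018
for c,r in((168,240.2),(399,240.2),(284,240.2)): print(at_z(w,c,r,zt).round(4))
E
python3 gap.py
```

```text
145 [200 221] [0.4972 0.1861] | 160 [200 221] [0.5056 0.1862] | 350 [200 221] [0.6123 0.1877] | 380 [200 221] [0.6292 0.1879] | 410 [200 221] [0.6461 0.1881] | 
tip [0.6492 0.1735 0.019 ]
[0.5153 0.1818 0.0385]
[0.6346 0.1834 0.0385]
[0.5751 0.1826 0.0385]
```

drive_tool(increments=[[[0,0,-6],[0,0,0],0],[[0,0,-2],[0,0,0],0],[[0,0,0],[0,0,0],0],[[0,0,0],[0,0,0],0]])

```text
clock: 6.45
eef_pos: [0.573, 0.1712, 0.0382]
tool_rot: [0.701, 0.713, -0.0, -0.0]
ft_force: [-0.2, -0.2, -3.4]
grip_width: 0.0216
grasp_force: 59.7
```

drive_tool(increments=[[[0,0,-1],[0,0,0],0],[[0,0,0],[0,0,0],0]])

```text
clock: 6.62
eef_pos: [0.5732, 0.1713, 0.0373]
tool_rot: [0.701, 0.713, 0.0, 0.0]
ft_force: [-0.5, -0.3, -3.2]
grip_width: 0.0212
grasp_force: 59.7
```

drive_tool(increments=[[[0,0,-1],[0,0,0],0],[[0,0,0],[0,0,0],0]])

```text
clock: 6.78
eef_pos: [0.5732, 0.1712, 0.0362]
tool_rot: [0.701, 0.713, -0.0, -0.0]
ft_force: [0.4, 0.4, -3.7]
grip_width: 0.0213
grasp_force: 59.7
```

drive_tool(increments=[[[0,0,-1],[0,0,0],0],[[0,0,0],[0,0,0],0]])

```text
clock: 6.95
eef_pos: [0.5735, 0.1712, 0.0361]
tool_rot: [0.701, 0.713, 0.0, 0.0]
ft_force: [-1.8, -0.7, 0.8]
grip_width: 0.0212
grasp_force: 60.1
```

drive_tool(increments=[[[0,0,-1],[0,0,0],0],[[0,0,0],[0,0,0],0]])

```text
clock: 7.12
eef_pos: [0.5738, 0.1714, 0.0361]
tool_rot: [0.701, 0.713, 0.001, 0.0]
ft_force: [-2.8, -0.4, 7.8]
grip_width: 0.0215
grasp_force: 60.7
```

drive_tool(increments=[[[0,0,-0.5],[0,0,0],0],[[0,0,0],[0,0,0],0]])

```text
clock: 7.28
eef_pos: [0.5739, 0.1714, 0.036]
tool_rot: [0.701, 0.713, 0.001, 0.001]
ft_force: [-3.8, -1.1, 9.9]
grip_width: 0.0215
grasp_force: 61.0
```

drive_tool(increments=[[[0,0,1.2],[0,0,0],0],[[0,1,0],[0,0,0],0],[[0,1,0],[0,0,0],0],[[0,0,0],[0,0,0],0]])

```text
clock: 7.62
eef_pos: [0.5743, 0.173, 0.0361]
tool_rot: [0.701, 0.713, 0.001, 0.001]
ft_force: [-0.1, -1.5, 6.0]
grip_width: 0.021
grasp_force: 60.5
```

drive_tool(increments=[[[0,1,0],[0,0,0],0],[[0,0,0],[0,0,0],0]])

```text
clock: 7.78
eef_pos: [0.5744, 0.174, 0.0361]
tool_rot: [0.701, 0.713, 0.001, 0.001]
ft_force: [0.0, -0.1, 5.7]
grip_width: 0.0217
grasp_force: 60.5
```

drive_tool(increments=[[[0,1,0],[0,0,0],0],[[0,0,0],[0,0,0],0]])

```text
clock: 7.95
eef_pos: [0.5745, 0.175, 0.0361]
tool_rot: [0.701, 0.713, 0.001, 0.001]
ft_force: [0.1, -1.8, 5.9]
grip_width: 0.0211
grasp_force: 60.5
```

```bash
python3 m.py w6.png; sed -i 's/^zt=.*/zt=.028/' gap.py; python3 gap.py
```

```text
clock 8.0 tcp [574.4 174.9  36.1] yaw_y 0.98 z [ 2.6e-03 -4.0e-04 -1.0e+00] F [-0.1 -1.3  4.9] w 0.0213 60.51943302154541
145 [205 235] [0.5016 0.1864] | 160 [205 235] [0.5095 0.1865] | 350 [207 234] [0.6103 0.1885] | 380 [208 235] [0.6263 0.1882] | 410 [205 235] [0.6423 0.1884] | 
tip [0.6442 0.1826 0.019 ]
[0.5158 0.1864 0.028 ]
[0.6343 0.1881 0.028 ]
[0.5752 0.1872 0.028 ]
```

drive_tool(increments=[[[0,0.7,0],[0,0,0],0],[[0,0,0],[0,0,0],0]])

```text
clock: 8.17
eef_pos: [0.5745, 0.1751, 0.0361]
tool_rot: [0.701, 0.713, 0.0, 0.002]
ft_force: [0.3, -2.9, 6.6]
grip_width: 0.0211
grasp_force: 60.6
```

drive_tool(increments=[[[0,0.7,0],[0,0,0],0],[[0,0,0],[0,0,0],0]])

```text
clock: 8.33
eef_pos: [0.5745, 0.1752, 0.0361]
tool_rot: [0.701, 0.713, 0.0, 0.002]
ft_force: [-1.5, -4.7, 6.7]
grip_width: 0.021
grasp_force: 60.7
```

drive_tool(increments=[[[0,0.7,0],[0,0,0],0],[[0,0,0],[0,0,0],0]])

```text
clock: 8.5
eef_pos: [0.5745, 0.1753, 0.0361]
tool_rot: [0.701, 0.713, -0.0, 0.002]
ft_force: [-0.3, -6.9, 7.1]
grip_width: 0.0213
grasp_force: 60.7
```

```bash
python3 m.py w7.png; python3 - <<'E'
import cv2
i=cv2.imread("pics/w7.png")[190:320,90:490];cv2.imwrite("pics/w7c.png",cv2.resize(i,None,fx=2,fy=2,interpolation=cv2.INTER_CUBIC))
E
```

```text
clock 8.55 tcp [574.5 175.3  36.1] yaw_y 0.94 z [ 0.0028 -0.0037 -1.    ] F [-0.8 -6.3  6.4] w 0.0211 60.725669860839844
```

View pics/w7c.png

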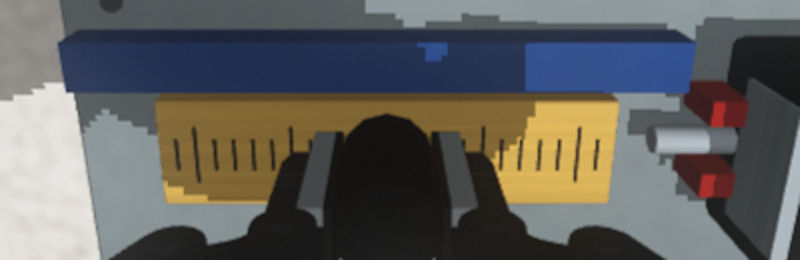

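The bar lies parallel and flush along the fence. The end of the bar is at x≈615 in the crop and the spindle tip at x≈648, so it is still clear. I'll slide it along the fence.

drive_tool(increments=[[[2,0,0],[0,0,0],0],[[2,0,0],[0,0,0],0],[[2,0.1,0],[0,0,0],0],[[2,0,0],[0,0,0],0],[[2,0,0],[0,0,0],0],[[1,0.1,0],[0,0,0],0],[[0,0,0],[0,0,0],0]])

```text
clock: 9.13
eef_pos: [0.5838, 0.1754, 0.0361]
tool_rot: [0.701, 0.713, -0.002, 0.001]
ft_force: [-5.1, -5.8, 10.1]
grip_width: 0.0213
grasp_force: 61.1
```

drive_tool(increments=[[[1,0,0],[0,0,0],0],[[1,0,0],[0,0,0],0],[[1,0,0],[0,0,0],0],[[1,0,0],[0,0,0],0],[[0,0,0],[0,0,0],0]])

```text
clock: 9.55
eef_pos: [0.5876, 0.1755, 0.0361]
tool_rot: [0.701, 0.713, -0.002, 0.001]
ft_force: [-5.7, -5.3, 11.3]
grip_width: 0.0218
grasp_force: 61.2
```

drive_tool(increments=[[[1,0,0],[0,0,0],0],[[1,0,0],[0,0,0],0],[[1,0,0],[0,0,0],0],[[0,0,0],[0,0,0],0]])

```text
clock: 9.88
eef_pos: [0.5892, 0.1755, 0.0361]
tool_rot: [0.701, 0.713, -0.003, -0.0]
ft_force: [-9.0, -6.2, 12.4]
grip_width: 0.0216
grasp_force: 61.5
```

drive_tool(increments=[[[1,0,0.5],[0,0,0],0],[[1,0.1,0.3],[0,0,0],0],[[1,0,0],[0,0,0],0],[[1,0,0],[0,0,0],0],[[0,0,0],[0,0,0],0]])

```text
clock: 10.3
eef_pos: [0.5925, 0.1755, 0.0361]
tool_rot: [0.701, 0.713, -0.003, -0.0]
ft_force: [-8.5, -6.3, 10.5]
grip_width: 0.0213
grasp_force: 61.2
```

drive_tool(increments=[[[1,0,0],[0,0,0],0],[[1,0,0],[0,0,0],0],[[1,0,0],[0,0,0],0],[[0,0,0],[0,0,0],0]])

```text
clock: 10.63
eef_pos: [0.5951, 0.1756, 0.0361]
tool_rot: [0.701, 0.713, -0.003, -0.001]
ft_force: [-10.0, -5.8, 10.4]
grip_width: 0.0211
grasp_force: 61.3
```

drive_tool(increments=[[[1,0,0],[0,0,0],0],[[1,0,0],[0,0,0],0],[[0,0,0],[0,0,0],0]])

```text
clock: 10.88
eef_pos: [0.597, 0.1756, 0.0362]
tool_rot: [0.701, 0.713, -0.003, -0.001]
ft_force: [-11.0, -5.5, 11.7]
grip_width: 0.0212
grasp_force: 61.4
```

drive_tool(increments=[[[1,0,0],[0,0,0],0],[[1,0,0],[0,0,0],0],[[0,0,0],[0,0,0],0]])

```text
clock: 11.13
eef_pos: [0.5987, 0.1757, 0.0362]
tool_rot: [0.701, 0.713, -0.004, -0.001]
ft_force: [-10.5, -5.3, 12.2]
grip_width: 0.0214
grasp_force: 61.4
```

drive_tool(increments=[[[0.7,0,0],[0,0,0],0],[[0.7,0,0],[0,0,0],0],[[0,0,0],[0,0,0],0]])

```text
clock: 11.38
eef_pos: [0.5995, 0.1756, 0.0361]
tool_rot: [0.701, 0.713, -0.004, -0.001]
ft_force: [-12.7, -6.0, 12.8]
grip_width: 0.0212
grasp_force: 61.7
```

drive_tool(increments=[[[0.7,0,0],[0,0,0],0],[[0,0,0],[0,0,0],0]])

```text
clock: 11.55
eef_pos: [0.5995, 0.1756, 0.0361]
tool_rot: [0.701, 0.713, -0.004, -0.002]
ft_force: [-14.2, -5.0, 14.7]
grip_width: 0.0215
grasp_force: 61.9
```

drive_tool(increments=[[[0.7,0,0],[0,0,0],0],[[0.7,0,0],[0,0,0],0],[[0.6,0,0],[0,0,0],0],[[0,0,0],[0,0,0],0],[[0,0,0],[0,0,0],0],[[0,0,0],[0,0,0],0]])

```text
clock: 12.05
eef_pos: [0.5996, 0.1756, 0.0362]
tool_rot: [0.701, 0.713, -0.006, -0.003]
ft_force: [-18.9, -5.5, 17.5]
grip_width: 0.0213
grasp_force: 62.4
```

```bash
python3 m.py w8.png; python3 - <<'E'
import cv2
i=cv2.imread("pics/w8.png")[190:320,140:540];cv2.imwrite("pics/w8c.png",cv2.resize(i,None,fx=2,fy=2,interpolation=cv2.INTER_CUBIC))
E
```

```text
clock 12.1 tcp [599.5 175.6  36.2] yaw_y 1.01 z [-0.0126 -0.0039 -0.9999] F [-19.6  -6.1  16.4] w 0.0213 62.38518834114075
```

View pics/w8c.png

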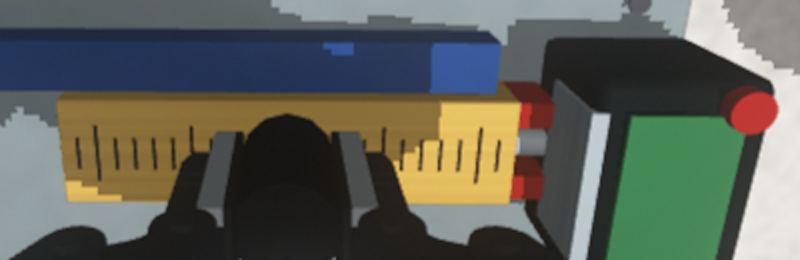

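The bar's end meets both red stops at x≈517 in the crop. The spindle is pushed in and the bar is still flush along the fence. Push is steady at about 19 N.

```bash
python3 -c "from h import *;print(job_done())"
```

```text
the job is handed in; nothing more can be done
None
```

The smallest bar lies flush along the fence and is held against both red stops with about 19 N, spindle pushed in and gripper still closed; I handed the job in at about 12 s on the robot clock and got no verdict back.

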